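# Press a coverglass down with a coaxial coarse and fine drive

### The arm

A 6-joint arm with a two-finger parallel gripper is mounted at the origin on the work surface. World frame = base frame: x ahead of the robot, y to its left, z up, the work surface at z = 0. Lengths are in m, angles in degrees, forces in N, time in s.
With the tool pointing down it reaches from about 0.325 to 0.775 m from the base axis. Payload 5.5 kg.
Tool frame: the origin (TCP) lies on the mounting face of the last link; the fingertips stand 173 mm ahead of it and the grasp point (between the pads) lies 155 mm ahead of it; z points along the fingers, y is the direction in which the jaws open and shut (so a half turn about z gives the same grasp; the last joint's range is limited). The gripper opens to 85 mm and grips with 20 to 120 N. Pads are 22 mm wide; open, the fingers measure 114 mm over their backs; the gripper's body (76 mm by 85 mm) begins 54 mm behind the grasp point. The pads swing forward as they close: fully open they stand 13 mm farther back than shut.
Start: joints at [67.741, 5.22, 70.514, -0, 104.267, -3.249], TCP at [0.195, 0.567, 0.405] pointing down, gripper open.
Joint ranges: [-164.24, 164.24], [-49.07, 125.15], [9.68, 141.18], [-86.29, 266.29], [3.28, 154.24], [-151.56, 151.56]. Speed limits (degrees/s): [147.25, 147.25, 172.46, 180, 180, 180].

### API

Orientations are given as a 3x3 rotation matrix whose columns are the frame's x, y, z axes.
In Python, from cell import r gives the robot as it stands.
- The arm moves only by the tool drive_tool, never from a script. Its argument "moves" is a list of rows, each a list of 3 entries, a list of its own where there are three numbers: the shift along the world's x, y, z in cm, then the turn, a rotation vector about the world's x, y, z in degrees, then the opening, from 0 (shut) to 1 (fully open). In form: [[[tx, ty, tz], [wx, wy, wz], hand], ...]. A call has 1 to 12 rows; each row shifts and turns the commanded pose from where the row before left it; what a row does not reach is not made up. A row lasts 1/12 s, in which the tool goes at most 41.7 mm and 7.16 degrees, less where a joint would pass 70% of its speed; a pose out of reach is approached as far as the arm can. A call with a gripper value outside its range is refused whole. The fingers move at their own pace and stop on an object; the grip force is fixed at half the most. Time passes only in rows, so rows that do not move let the fingers close. It gives the time, the measured TCP pose, the force and the opening at its end, in the units of the state.
- r.sense(): the state, without advancing time (a new reading comes with each control period).
- r.camera(name): name is "side" or "top" or "wrist"; returns a dict with "frame" (420x560x3 uint8, red, green, blue), "fx", "fy", "cx", "cy" (pixels), "rvec" (rotation vector, rad) and "tvec" (3), from world to camera coordinates, as OpenCV has them; the wrist camera has in their place "hand_eye" (4x4, takes a point from camera to tool coordinates, whose origin is the TCP and whose axes are the flange's). Camera axes: x right, y down, z forward; pixel columns grow to the right and rows downward; lengths in m; the calibration is good to about 2 mm. A picture is of the moment at which its call begins: read the wrist's pose just before it. There is no depth.
- r.sign_off(): hands the job in, once; it reports no verdict.
The state is a dict: "t": time; "qpos": joint angles; "qd": joint speeds; "joint_efforts": joint torques, N m; "position": TCP position; "eef_rot": TCP orientation; "contact_force": force on the tool from outside, world axes, zero at the start; "torque": the same for the moment, N m; "width": finger opening in m.
Only numpy, scipy, OpenCV 4.12 (cv2) and the standard library are available. Lean on these libraries where they do the work, as an engineer would, in place of code of your own. Each camera call takes 0.05 s, during which the arm holds its last target.

### The job

On the small coverglass press, turn the large lower knob clockwise until the foot just rests on the glass and the dial needle has clearly lifted off its rest but is not past the first short mark. Then bring the needle onto the long mark with the small upper knob, turned clockwise, and let go. Be gentle: do not let the needle reach the last, double mark even for a moment, and leave the things round about where they are.

Things in the scene. Friction and masses are not known exactly. Their poses are not given: they have to be found in the camera images.
- press: the press, a fixed white stand: base plate 170 (x) by 320 (y) by 30 mm, origin at the centre of its underside. In its frame the knob pair stands at x 0, y -100 mm; a post at y +138 mm, up to 186 mm high, carries a head (70 by 125 mm, y 29 to 154 mm) that slides down it; on it a round white dial 90 mm across, face up, centre at y +80 mm, 145 to 170 mm high. A jar and a spare carrier stand on its -x edge
- coarse_grip (a point): on the knob axis, at the height to grip the large lower (coarse) knob: a round ribbed black knob 60 mm across, from 64 to 86 mm above the table (this point at 77 mm). Under it a grey hub 84 mm across whose top is 45 mm above the table. Turns about the vertical; stiff, friction about 0.08 N m. Does not itself turn or move
- fine_grip (a point): on the same axis, at the height to grip the small upper (fine) knob: a round ribbed black knob 28 mm across, from 100 to 122 mm above the table (this point at 113 mm), on a thin neck above the large knob. Turns about the vertical, independently of the large one, friction about 0.03 N m
- coarse (a joint): angle of the large knob, rad, 0 at the start and at its stop, grows clockwise seen from above, to 4.0. The foot starts 4 to 11 mm above the glass, different each time. Each rad lowers the head with the foot 5 mm, the needle then goes 4 rad per rad of this knob once the foot is on the glass
- fine (a joint): angle of the small knob, rad, 0 at the start, -5 to 5, grows clockwise seen from above. Each rad raises the anvil under the slide 1.2 mm, so the needle goes about 0.96 rad per rad of this knob once the foot is on the glass; both knobs stay where they are left
- needle (a joint): angle of the dial needle, rad, clockwise from above: the force gauge of the spring foot. 0 on its rest (pointing to the press's +y); it lifts when the foot presses on the glass (1.5 N at first touch, then 1.5 N and 0.8 rad per mm). Short mark at 0.7, long mark at 1.6, double mark at 2.45 and 2.6
- carrier: the slide carrier being worked on, a loose aluminium plate 34 by 84 by 8 mm with a glass slide and coverglass in its top, lying on the anvil under the steel foot (16 mm across) of the head; origin at the centre of its underside, glass 8 mm above
- spare_carrier: a like carrier lying on the front of the base plate; leave alone; origin at the centre of its underside
- medium_jar: small jar, 32 mm across, 50 mm high, on the front of the base plate; leave alone; origin at its underside
- forceps: steel forceps 125 mm long lying in front of the press; leave alone; origin mid-length
- petri_dish: closed dish 92 mm across, 15 mm high, in front of the press; leave alone; origin at its underside
- stain_bottle: bottle 56 mm across, 110 mm high, beside the knob end of the press; leave alone; origin at its underside
- slide_box: flat box 94 by 174 by 34 mm beside the post end; leave alone; origin at its underside
- tube_rack: rack of capped tubes 60 by 130 by 80 mm behind the press; leave alone; origin at its underside
- pipette: pipette 230 mm long, 22 mm high, lying behind the press; leave alone; origin near its middle

How it is judged (in metres and radians):
On the way, in this order (a step that is already met when the one before it is completed fails the run):
1. with the large knob alone (small knob within 0.3 rad of its start), the foot rests lightly on the glass: needle between 0.05 and 0.75 rad (value of joint needle between 0.05 and 0.75 rad and value of joint fine between -0.3 and 0.3 rad), for 0.3 s.
2. with the small knob turned clockwise by more than 0.6 rad, the needle stands on the long mark: 1.6 rad, give or take 0.2 (value of joint needle between 1.4 and 1.8 rad and value of joint fine above 0.6 rad), for 0.3 s.
At the end, for the whole second after the job is handed in: the needle stands still on the long mark (1.4 to 1.8 rad), the small knob has been turned clockwise more than 0.6 rad, and the slide carrier is within 10 mm of where it was (all of step 2 and velocity of joint needle between -0.1 and 0.1 rad/s and distance of carrier from where it was at the start of the episode below 0.01 m); the robot touches nothing.
It fails at once if the needle reaches the double mark (2.4 rad): the glass would crack (value of joint needle above 2.4 rad).
It fails at once if something round about is moved by more than 20 mm (distance of any of spare_carrier, medium_jar, forceps, petri_dish, stain_bottle, slide_box, tube_rack, pipette from where it was at the start of the episode above 0.02 m).
It also fails if it takes over 72 s, if anything falls off the work surface, if the arm or the gripper's body presses on something with over 40 N, if the wrist force passes 120 N, or if a joint passes its speed limit or range.

## Working session

There is one attempt and no reset: what is moved stays moved. The work goes in short steps, Python scripts to look and compute and a tool call to move; the robot and the scene stay as the last step left them, time stands still between calls to the robot, and variables do not carry over. Pictures are saved under pics/ and viewed, and the job is handed in when it is done.

Besides the shell and the picture viewer there is one more tool, called after "Emit:" as name(argument=value, ...), one argument or row to a line, values as JSON. drive_tool: Moves the arm, as the interface text tells. Its arguments: {"type":"object","properties":{"moves":{"type":"array"}},"required":["moves"]}

```bash
ls; mkdir -p pics
cat > h.py <<'E'
import numpy as np, cv2
from cell import r
def cam(n):
    s=r.sense(); c=r.camera(n)
    K=np.array([[c['fx'],0,c['cx']],[0,c['fy'],c['cy']],[0,0,1]])
    if n=='wrist':
        T=np.eye(4);T[:3,:3]=np.array(s['eef_rot']);T[:3,3]=s['position']
        M=T@np.array(c['hand_eye']);R=M[:3,:3].T;t=-R@M[:3,3]
    else:
        R=cv2.Rodrigues(np.array(c['rvec'],float))[0];t=np.array(c['tvec'],float).ravel()
    return c['frame'],K,R,t
def onz(K,R,t,u,v,z):
    d=R.T@np.linalg.inv(K)@np.array([u,v,1.]);o=-R.T@t
    return o+d*(z-o[2])/d[2]
def proj(K,R,t,p):
    q=K@(R@np.array(p,float)+t);return q[:2]/q[2]
def save(n,f,s=1):
    if s!=1:f=cv2.resize(f,None,fx=s,fy=s,interpolation=cv2.INTER_CUBIC)
    cv2.imwrite('pics/'+n,f[:,:,::-1])
E
python3 - <<'E'
from h import *
s=r.sense();print({k:np.round(v,3).tolist() for k,v in s.items()})
for n in('top','side','wrist'):
    f,K,R,t=cam(n);save(n+'0.png',f);print(n,K[0,0],(-R.T@t).round(3),R[2].round(2))
    np.savez(n+'0.npz',f=f,K=K,R=R,t=t)
E
```

```text
pics
{'t': 0.0, 'qpos': [67.74, 5.264, 70.582, -0.002, 104.268, -3.249], 'qd': [0.003, 0.151, 0.121, 0.018, 0.101, -0.0], 'joint_efforts': [0.001, -45.873, -41.802, 0.0, 0.012, -0.0], 'position': [0.195, 0.567, 0.404], 'eef_rot': [[-0.945, 0.326, -0.001], [0.326, 0.945, -0.002], [0.0, -0.002, -1.0]], 'contact_force': [-0.419, 0.454, -0.271], 'torque': [0.008, 0.03, 0.01], 'width': 0.086}
top 546.8710191905349 [0.381 0.061 1.234] [ 0.17  0.   -0.99]
side 453.7535749389699 [ 0.256 -0.793  0.915] [ 0.27  0.7  -0.66]
wrist 308.5582719944908 [0.134 0.588 0.373] [ 0.25 -0.09 -0.97]
```

View pics/top0.png

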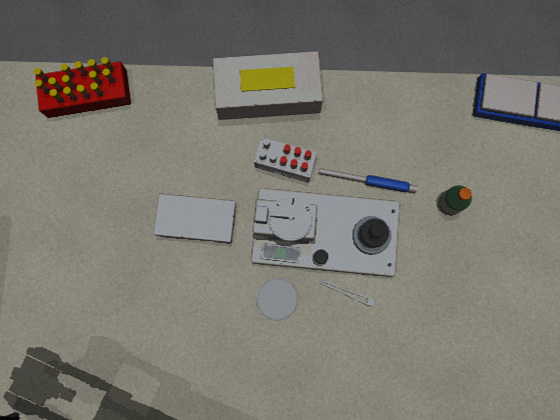

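View pics/side0.png

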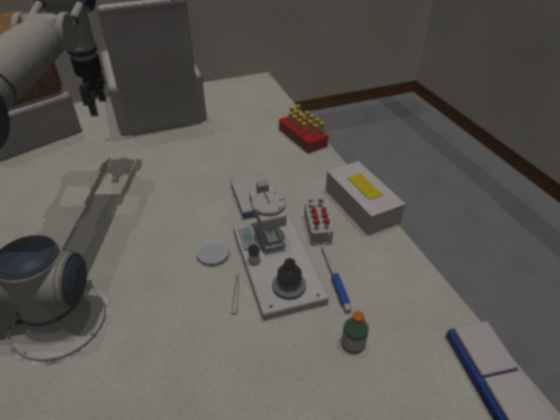

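View pics/wrist0.png

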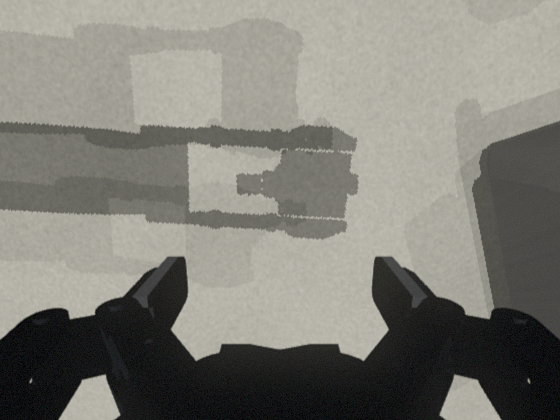

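The top view shows the press with corners near (258,190), (398,203), (396,274) and (252,264), the knobs near (374,234) and the dial near (290,218). The stain bottle is at (455,200), well clear of the knobs. Next I'll zoom in and measure.

Run:
```python
from h import *
d=np.load('top0.npz');f,K,R,t=[d[k] for k in 'fKRt']
cv2.imwrite('pics/topz.png',cv2.resize(f[175:290,240:420],None,fx=4,fy=4,interpolation=cv2.INTER_CUBIC)[:,:,::-1])
hsv=cv2.cvtColor(f,cv2.COLOR_RGB2HSV)
m=(hsv[...,2]<60).astype(np.uint8);m[:200]=0;m[260:]=0;m[:,:345]=0;m[:,400:]=0
n,l,st,c=cv2.connectedComponentsWithStats(m)
for i in range(1,n):
    if st[i,4]>8:print(st[i],c[i],onz(K,R,t,*c[i],0.08).round(4))
for p in[(258,190),(398,203),(396,274),(252,264)]:print(p,onz(K,R,t,*p,0.03).round(4))
print('bottle',onz(K,R,t,465,193,0.11),onz(K,R,t,455,200,0.05))
```

```text
[358 219  31  29 700] [372.96285714 233.08285714] [ 0.5429 -0.1169  0.08  ]
[354 241  18  14  26] [361.76923077 249.57692308] [ 0.507  -0.0933  0.08  ]
(258, 190) [0.6406 0.1342 0.03  ]
(398, 203) [ 0.6196 -0.1808  0.03  ]
(396, 274) [ 0.4608 -0.1752  0.03  ]
(252, 264) [0.474  0.1412 0.03  ]
bottle [ 0.62898667 -0.30556463  0.11      ] [ 0.62582644 -0.30262753  0.05      ]
```

View pics/topz.png

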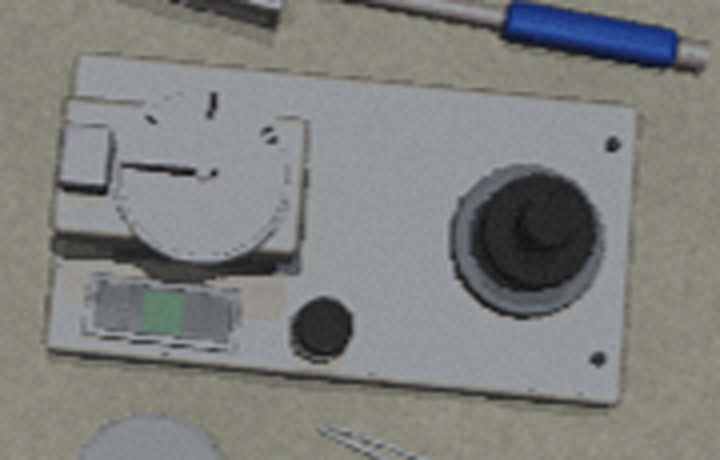

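The knob axis measures about (0.543, -0.118), which matches the press frame (centre (0.549, -0.020), yaw about -3°). Keeping the present tool orientation puts joint 6 near -84° at the knob, which leaves room for all the clockwise turning. I'll go over there at this height.

Run:
```python
from h import *
d=np.load('top0.npz');f,K,R,t=[d[k] for k in 'fKRt']
print('coarse top',onz(K,R,t,373.75,233.25,.086),'fine top',onz(K,R,t,377,231.5,.122),'hub',onz(K,R,t,240+527/4,175+241/4,.045))
```

```text
coarse top [ 0.54174965 -0.11767069  0.086     ] fine top [ 0.54050368 -0.11872127  0.122     ] hub [ 0.54296168 -0.11968706  0.045     ]
```

Emit:
drive_tool(
  moves=[
    [[1.45, -2.86, 0], [0, 0, 0], 1],
    [[1.45, -2.86, 0], [0, 0, 0], 1],
    [[1.45, -2.86, 0], [0, 0, 0], 1],
    [[1.45, -2.86, 0], [0, 0, 0], 1],
    [[1.45, -2.86, 0], [0, 0, 0], 1],
    [[1.45, -2.86, 0], [0, 0, 0], 1],
    [[1.45, -2.86, 0], [0, 0, 0], 1],
    [[1.45, -2.86, 0], [0, 0, 0], 1],
    [[1.45, -2.86, 0], [0, 0, 0], 1],
    [[1.45, -2.86, 0], [0, 0, 0], 1],
    [[1.45, -2.86, 0], [0, 0, 0], 1],
    [[1.45, -2.86, 0], [0, 0, 0], 1],
  ],
)

```text
t: 1.15
position: [0.3697, 0.2226, 0.4045]
eef_rot: [[-0.946, 0.326, -0.0], [0.326, 0.946, -0.0], [0.0, -0.0, -1.0]]
contact_force: [0.9, 0.2, -0.4]
width: 0.0856
```

Emit:
drive_tool(
  moves=[
    [[1.45, -2.86, 0], [0, 0, 0], 1],
    [[1.45, -2.86, 0], [0, 0, 0], 1],
    [[1.45, -2.86, 0], [0, 0, 0], 1],
    [[1.45, -2.86, 0], [0, 0, 0], 1],
    [[1.45, -2.86, 0], [0, 0, 0], 1],
    [[1.45, -2.86, 0], [0, 0, 0], 1],
    [[1.45, -2.86, 0], [0, 0, 0], 1],
    [[1.45, -2.86, 0], [0, 0, 0], 1],
    [[1.45, -2.86, 0], [0, 0, 0], 1],
    [[1.45, -2.86, 0], [0, 0, 0], 1],
    [[1.45, -2.86, 0], [0, 0, 0], 1],
    [[0, 0, 0], [0, 0, 0], 1],
  ],
)

```text
t: 2.15
position: [0.5303, -0.0948, 0.4029]
eef_rot: [[-0.944, 0.33, -0.002], [0.33, 0.944, -0.002], [0.001, -0.002, -1.0]]
contact_force: [0.2, -0.7, -0.5]
width: 0.0854
```

Run:
```python
from h import *
s=r.sense();print({k:np.round(v,3).tolist() for k,v in s.items()})
for n in('top','side','wrist'):
    f,K,R,t=cam(n);save(n+'1.png',f)
    np.savez(n+'1.npz',f=f,K=K,R=R,t=t)
    for p in[(.543,-.118,.086),(.543,-.118,.122)]:print(n,proj(K,R,t,p))
```

```text
{'t': 2.15, 'qpos': [-13.713, -4.218, 80.188, -0.121, 104.122, -84.464], 'qd': [3.385, -2.768, 2.409, 2.528, 2.323, 3.965], 'joint_efforts': [-1.194, -38.904, -43.946, -0.13, -0.266, -0.594], 'position': [0.53, -0.095, 0.403], 'eef_rot': [[-0.944, 0.33, -0.002], [0.33, 0.944, -0.002], [0.001, -0.002, -1.0]], 'contact_force': [0.221, -0.658, -0.518], 'torque': [0.025, -0.027, -0.021], 'width': 0.085}
top [373.90574609 232.66915031]
top [376.64796257 230.28598557]
side [288.48117986 270.50841035]
side [288.74704627 260.36655866]
wrist [258.59983726 219.60787885]
wrist [255.85141879 231.66754138]
```

View pics/top1.png

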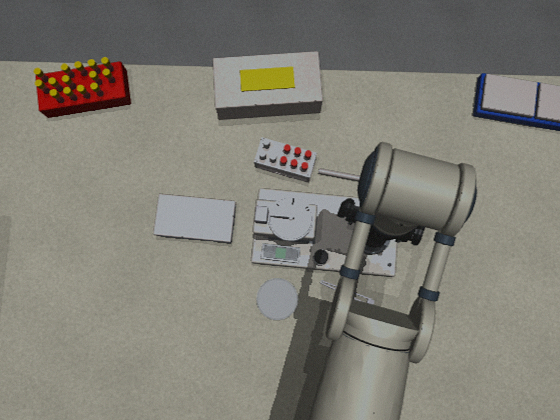

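View pics/wrist1.png

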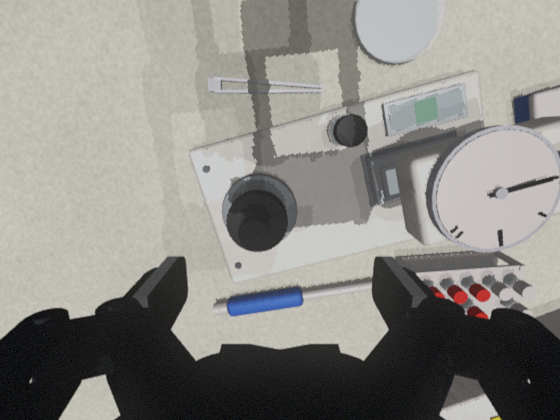

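View pics/side1.png

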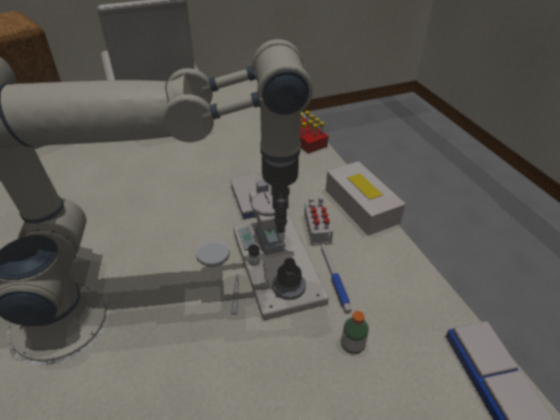

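The top view still sees the whole dial, around (290,217), with the arm to its right. The wrist view shows the coarse knob at about (257,220) and the grey hub around it. I'll refine the knob axis from the wrist view.

Run:
```python
from h import *
s=r.sense();print(s['position'],s['qd'])
f,K,R,t=cam('wrist')
np.savez('wrist2.npz',f=f,K=K,R=R,t=t)
g=np.clip(f[150:270,200:320].astype(float)*2.2,0,255).astype(np.uint8);save('wz.png',g,5)
for z,rr in((.045,.042),(.086,.03),(.122,.014)):
    print(z,proj(K,R,t,(.543,-.118,z)),rr*K[0,0]/((R@np.array([.543,-.118,z])+t)[2]))
```

```text
[ 0.5289002  -0.09051681  0.40415917] [ 1.4408585  -1.26587168  0.37292504 -0.0382382  -0.04893303  0.00840958]
0.045 [260.28111249 208.99175233] 38.08290389950458
0.086 [257.75012328 219.74622084] 30.7846805884242
0.122 [254.90622881 231.83026028] 16.2447615187474
```

View pics/wz.png

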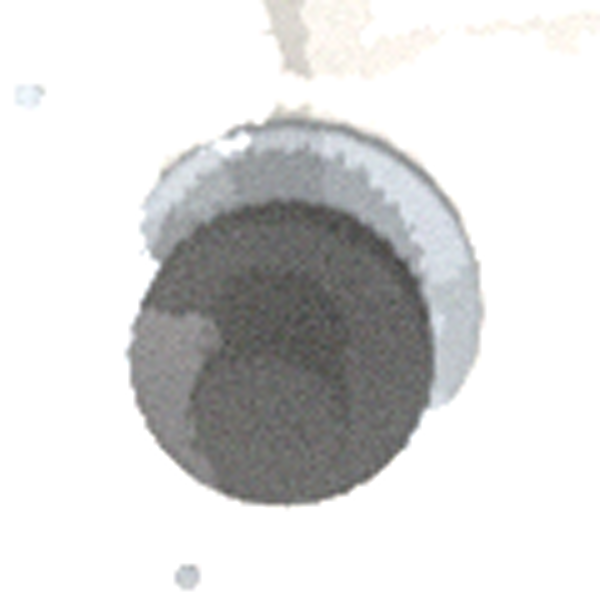

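Run:
```python
from h import *
d=np.load('wrist2.npz');f,K,R,t=[d[k] for k in 'fKRt']
for u,v,z in((256.3,220.5,.086),(253.7,235.4,.122),(258,212.4,.045)):print(onz(K,R,t,u,v,z).round(4))
```

```text
[ 0.5433 -0.1196  0.086 ]
[ 0.5457 -0.1201  0.122 ]
[ 0.5458 -0.1217  0.045 ]
```

The combined estimate of the axis is (0.5433, -0.1195), and the views agree to 2 to 3 mm. I'll move over it and partly down.

Emit:
drive_tool(
  moves=[
    [[0.7, -1.45, 0], [0, 0, 0], 1],
    [[0.75, -1.45, 0], [0, 0, 0], 1],
    [[0, 0, -2], [0, 0, 0], 1],
    [[0, 0, -2], [0, 0, 0], 1],
    [[0, 0, -2], [0, 0, 0], 1],
    [[0, 0, -2], [0, 0, 0], 1],
    [[0, 0, -2], [0, 0, 0], 1],
    [[0, 0, 0], [0, 0, 0], 1],
    [[0, 0, 0], [0, 0, 0], 1],
    [[0, 0, 0], [0, 0, 0], 1],
  ],
)

```text
t: 3.18
position: [0.5435, -0.1188, 0.3064]
eef_rot: [[-0.946, 0.325, 0.002], [0.325, 0.946, -0.0], [-0.002, 0.0, -1.0]]
contact_force: [-0.4, 0.1, 0.4]
width: 0.0854
```

Run:
```python
from h import *
s=r.sense();print(s['position'],s['qd'])
f,K,R,t=cam('wrist');save('w3.png',f)
f,K,R,t=cam('side');save('s3.png',f[180:330,190:370],4)
f,K,R,t=cam('top');save('t3.png',f[170:280,240:400],4)
```

```text
[ 0.54352388 -0.11875563  0.30644962] [-0.36013034 -0.29298932 -1.31931538 -0.00653708 -0.11865367 -0.10185491]
```

View pics/w3.png

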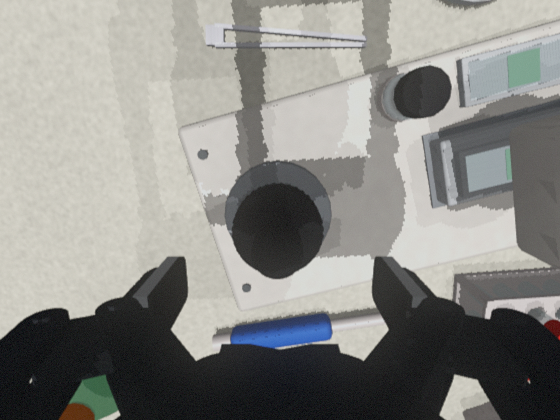

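View pics/s3.png

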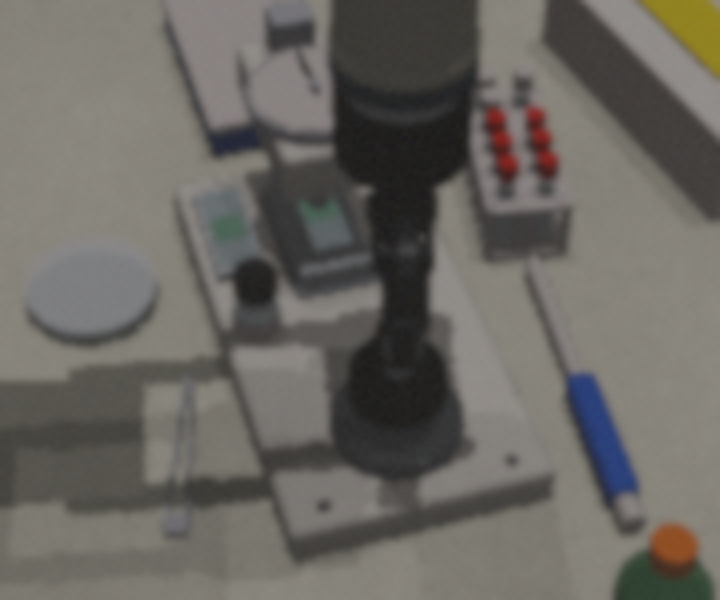

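View pics/t3.png

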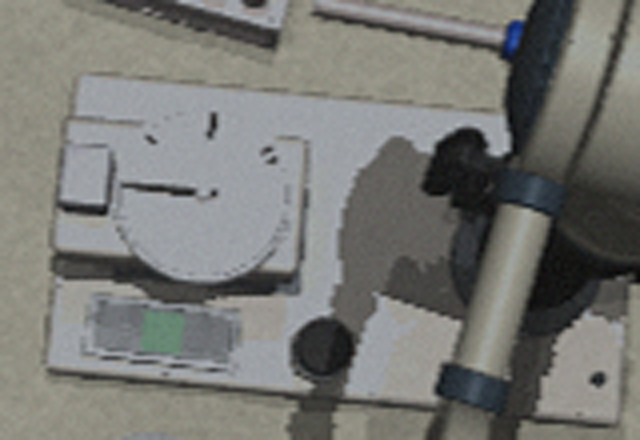

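The knob sits midway between the fingers (278 against 280 px), and the needle is on its rest. I'll go down to the coarse grip height.

Emit:
drive_tool(
  moves=[
    [[0, 0, -1.5], [0, 0, 0], 1],
    [[0, -0.05, -1.5], [0, 0, 0], 1],
    [[0, 0, -1.5], [0, 0, 0], 1],
    [[0, 0, -1.5], [0, 0, 0], 1],
    [[0, 0, -1.4], [0, 0, 0], 1],
    [[0, 0, 0], [0, 0, 0], 1],
    [[0, 0, 0], [0, 0, 0], 1],
    [[0, 0, 0], [0, 0, 0], 1],
  ],
)

```text
t: 4.0
position: [0.5439, -0.1201, 0.2323]
eef_rot: [[-0.945, 0.326, 0.002], [0.326, 0.945, -0.001], [-0.002, 0.0, -1.0]]
contact_force: [0.5, 0.8, 1.2]
width: 0.0853
```

Emit:
drive_tool(
  moves=[
    [[0, 0, 0], [0, 0, 0], 0.8],
    [[0, 0, 0], [0, 0, 0], 0.75],
    [[0, 0, 0], [0, 0, 0], 0.72],
    [[0, 0, 0], [0, 0, 0], 0.7],
    [[0, 0, 0], [0, 0, 0], 0.68],
    [[0, 0, 0], [0, 0, 0], 0.66],
    [[0, 0, 0], [0, 0, 0], 0.66],
    [[0, 0, 0], [0, 0, 0], 0.66],
  ],
)

```text
t: 4.67
position: [0.5435, -0.1202, 0.2317]
eef_rot: [[-0.945, 0.326, 0.001], [0.326, 0.945, -0.001], [-0.001, -0.0, -1.0]]
contact_force: [-2.2, -0.1, 5.4]
width: 0.0577
```

Emit:
drive_tool(
  moves=[
    [[0, 0, 0], [0, 0, 0], 0.55],
    [[0, 0, 0], [0, 0, 0], 0.5],
    [[0, 0, 0], [0, 0, 0], 0.5],
    [[0, 0, 0], [0, 0, 0], 0.5],
  ],
)

```text
t: 5.0
position: [0.5435, -0.1202, 0.2317]
eef_rot: [[-0.945, 0.326, 0.001], [0.326, 0.945, -0.001], [-0.001, -0.0, -1.0]]
contact_force: [-1.8, -0.4, 6.6]
width: 0.0572
```

Run:
```python
from h import *
s=r.sense();print({k:np.round(v,3).tolist() for k,v in s.items()})
f,K,R,t=cam('wrist');save('w4.png',f)
```

```text
{'t': 5.0, 'qpos': [-15.964, 0.596, 92.899, -0.023, 86.445, -86.946], 'qd': [0.1, 0.092, -0.097, 0.028, 0.003, 0.027], 'joint_efforts': [0.441, -38.322, -38.657, 0.401, -0.683, 0.022], 'position': [0.544, -0.12, 0.232], 'eef_rot': [[-0.945, 0.326, 0.001], [0.326, 0.945, -0.001], [-0.001, -0.0, -1.0]], 'contact_force': [-1.76, -0.369, 6.618], 'torque': [-0.115, 0.367, -0.004], 'width': 0.057}
```

View pics/w4.png

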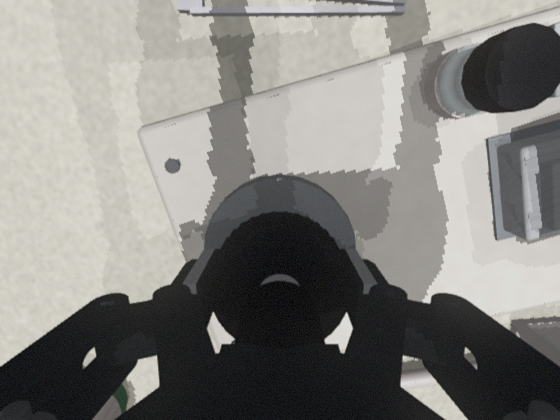

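The grip is good, with low side forces. The foot is at least 4 mm up (46° or more), so the first 40° is safe. Then I'll read the needle.

Emit:
drive_tool(
  moves=[
    [[0, 0, 0], [0, 0, -2], 0.5],
    [[0, 0, 0], [0, 0, -4], 0.5],
    [[0, 0, 0], [0, 0, -4], 0.5],
    [[0, 0, 0], [0, 0, -4], 0.5],
    [[0, 0, 0], [0, 0, -4], 0.5],
    [[0, 0, 0], [0, 0, -4], 0.5],
    [[0, 0, 0], [0, 0, -4], 0.5],
    [[0, 0, 0], [0, 0, -4], 0.5],
    [[0, 0, 0], [0, 0, -4], 0.5],
    [[0, 0, 0], [0, 0, -4], 0.5],
    [[0, 0, 0], [0, 0, -2], 0.5],
    [[0, 0, 0], [0, 0, 0], 0.5],
  ],
)

```text
t: 6.05
position: [0.5438, -0.1197, 0.2317]
eef_rot: [[-0.514, 0.858, 0.002], [0.858, 0.514, 0.0], [-0.001, 0.002, -1.0]]
contact_force: [0.4, 1.2, 5.6]
width: 0.0575
```

```bash
cat > needle.py <<'E'
from h import *
import sys
def needle(name,zd=0.170,cn=None,f=None):
    if f is None: f,K,R,t=cam('top')
    else: f,K,R,t=f
    yd=np.array([0.017,0.316,0]);yd/=np.linalg.norm(yd);xd=np.array([yd[1],-yd[0],0])
    c=np.array([.5433,-.1195,zd])+.18*yd
    N=400;s=0.1/N  # 100 mm square; up = press +y, right=+x
    W=np.array([c+xd*a*.05+yd*b*.05 for a,b in((-1,1),(1,1),(1,-1),(-1,-1))])
    src=np.float32([proj(K,R,t,p) for p in W]);dst=np.float32([[0,0],[N,0],[N,N],[0,N]])
    g=cv2.warpPerspective(f,cv2.getPerspectiveTransform(src,dst),(N,N),flags=cv2.INTER_CUBIC)
    return g
def measure(g,c=(200,200)):
    gr=cv2.cvtColor(g,cv2.COLOR_RGB2GRAY)
    yy,xx=np.mgrid[:400,:400];dx=xx-c[0];dy=c[1]-yy;rr=np.hypot(dx,dy)
    m=(rr>40)&(rr<110)&(gr<0.62*np.median(gr[rr<150]))
    w=m.sum()
    a=np.arctan2(dx[m],dy[m]);a=np.arctan2(np.sin(a).mean(),np.cos(a).mean())
    return a,w
if __name__=='__main__':
    g=needle(sys.argv[1]);a,w=measure(g);print('needle',a,w,'t',r.sense()['t'])
    save(sys.argv[1],g)
E
python3 - <<'E'
from needle import *
d=np.load('top0.npz');g=needle('x',f=[d[k] for k in 'fKRt']);print(measure(g));save('n0.png',g)
E
python3 needle.py n1.png; python3 -c "
from h import *
s=r.sense();print({k:np.round(v,3).tolist() for k,v in s.items()})
f,K,R,t=cam('top');save('t4.png',f[170:280,240:400],4)"
```

```text
(np.float64(0.19782142396939925), np.int64(1108))
needle 0.14298639704406374 1191 t 6.1
{'t': 6.1, 'qpos': [-15.931, 0.603, 92.889, 0.055, 86.401, -46.956], 'qd': [-0.16, 0.022, -0.087, 0.002, -0.065, -0.865], 'joint_efforts': [-1.123, -38.466, -38.065, -0.524, -0.22, 0.125], 'position': [0.544, -0.12, 0.232], 'eef_rot': [[-0.515, 0.857, 0.002], [0.857, 0.515, 0.0], [-0.001, 0.002, -1.0]], 'contact_force': [0.028, 1.936, 4.928], 'torque': [0.19, 0.108, -0.141], 'width': 0.057}
```

View pics/n0.png

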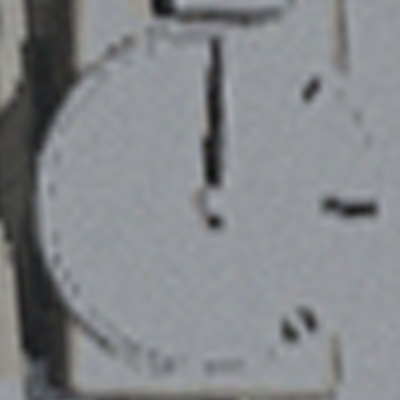

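View pics/n1.png

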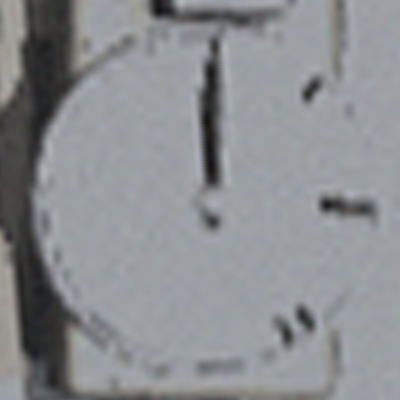

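View pics/t4.png

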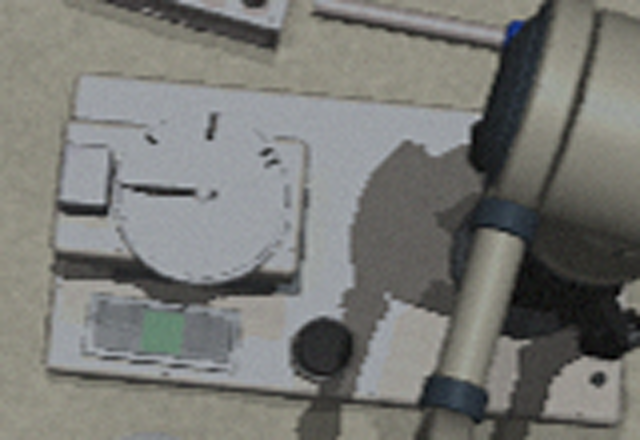

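The head has come down slightly and the needle is still at rest, around (210,60–185) in the dial picture, with dial centre near (209,203). From here on I'll take 8° steps, about 0.56 rad of needle each, reading the needle after every one.

```bash
cat > needle.py <<'E'
from h import *
import sys
def needle(name=None,zd=0.170,f=None):
    f,K,R,t=cam('top') if f is None else f
    yd=np.array([0.017,0.316,0]);yd/=np.linalg.norm(yd);xd=np.array([yd[1],-yd[0],0])
    c=np.array([.5433,-.1195,zd])+.18*yd
    N=400
    W=np.array([c+xd*a*.05+yd*b*.05 for a,b in((-1,1),(1,1),(1,-1),(-1,-1))])
    src=np.float32([proj(K,R,t,p) for p in W]);dst=np.float32([[0,0],[N,0],[N,N],[0,N]])
    return cv2.warpPerspective(f,cv2.getPerspectiveTransform(src,dst),(N,N),flags=cv2.INTER_CUBIC)
def measure(g,c=(209,203)):
    gr=cv2.cvtColor(g,cv2.COLOR_RGB2GRAY)
    yy,xx=np.mgrid[:400,:400];dx=xx-c[0];dy=c[1]-yy;rr=np.hypot(dx,dy)
    m=(rr>25)&(rr<115)&(gr<0.62*np.median(gr[rr<150]))
    a=np.arctan2(np.sum(dx[m]),np.sum(dy[m]))
    l=cv2.fitLine(np.float32(np.c_[dx[m],dy[m]]),cv2.DIST_HUBER,0,.01,.01).ravel()
    b=np.arctan2(l[0],l[1]); b+=np.pi*round((a-b)/np.pi)
    return round(float(a),3),round(float(b),3),int(m.sum())
if __name__=='__main__':
    g=needle();s=r.sense();print('needle',measure(g),'t',s['t'],'q6',s['qpos'][5].round(1),'tz',np.round(s['torque'],2),'F',np.round(s['contact_force'],1))
    save(sys.argv[1],g)
E
python3 - <<'E'
from needle import *
d=np.load('top0.npz');g=needle(f=[d[k] for k in 'fKRt']);print(measure(g))
E
```

```text
(0.062, 0.024, 1414)
```

Emit:
drive_tool(
  moves=[
    [[0, 0, 0], [0, 0, -4], 0.5],
    [[0, 0, 0], [0, 0, -4], 0.5],
    [[0, 0, 0], [0, 0, 0], 0.5],
    [[0, 0, 0], [0, 0, 0], 0.5],
  ],
)

```text
t: 6.48
position: [0.5439, -0.1196, 0.2317]
eef_rot: [[-0.391, 0.92, 0.002], [0.92, 0.391, 0.001], [-0.0, 0.002, -1.0]]
contact_force: [0.8, 3.0, 4.8]
width: 0.057
```

```bash
python3 needle.py n2.png
```

```text
needle (0.045, -0.05, 1456) t 6.5333 q6 -39.0 tz [ 0.21  0.08 -0.09] F [1.  2.8 5.2]
```

Emit:
drive_tool(
  moves=[
    [[0, 0, 0], [0, 0, -4], 0.5],
    [[0, 0, 0], [0, 0, -4], 0.5],
    [[0, 0, 0], [0, 0, 0], 0.5],
    [[0, 0, 0], [0, 0, 0], 0.5],
  ],
)

```text
t: 6.87
position: [0.544, -0.1196, 0.2317]
eef_rot: [[-0.261, 0.965, 0.003], [0.965, 0.261, 0.001], [-0.0, 0.003, -1.0]]
contact_force: [1.8, 2.9, 6.2]
width: 0.0573
```

```bash
python3 needle.py n3.png
```

```text
needle (0.046, -0.064, 1434) t 6.9167 q6 -31.1 tz [ 0.34 -0.11 -0.14] F [2.4 3.3 4.9]
```

Emit:
drive_tool(
  moves=[
    [[0, 0, 0], [0, 0, -4], 0.5],
    [[0, 0, 0], [0, 0, -4], 0.5],
    [[0, 0, 0], [0, 0, 0], 0.5],
    [[0, 0, 0], [0, 0, 0], 0.5],
  ],
)

```text
t: 7.25
position: [0.5441, -0.1196, 0.2317]
eef_rot: [[-0.125, 0.992, 0.003], [0.992, 0.125, 0.001], [0.0, 0.003, -1.0]]
contact_force: [3.4, 4.0, 6.4]
width: 0.0579
```

```bash
python3 needle.py n4.png
```

```text
needle (0.037, -0.06, 1441) t 7.3 q6 -23.1 tz [ 0.43 -0.27 -0.08] F [4.3 2.9 4.9]
```

View pics/n4.png

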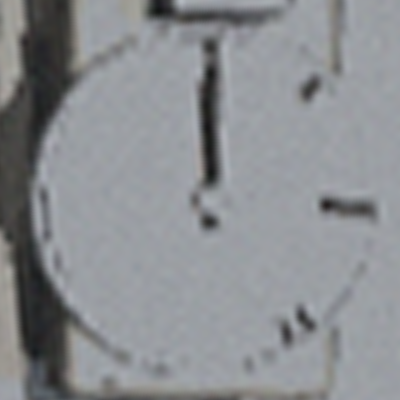

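The needle is still at rest, pointing straight up at column 210. I'll keep going.

Emit:
drive_tool(
  moves=[
    [[0, 0, 0], [0, 0, -4], 0.5],
    [[0, 0, 0], [0, 0, -4], 0.5],
    [[0, 0, 0], [0, 0, 0], 0.5],
    [[0, 0, 0], [0, 0, 0], 0.5],
  ],
)

```text
t: 7.63
position: [0.5442, -0.1195, 0.2317]
eef_rot: [[0.014, 1.0, 0.004], [1.0, -0.014, 0.001], [0.001, 0.004, -1.0]]
contact_force: [4.7, 3.2, 5.1]
width: 0.0573
```

```bash
python3 needle.py n5.png
```

```text
needle (0.028, -0.068, 1416) t 7.6833 q6 -15.1 tz [ 0.52 -0.33 -0.08] F [5.9 3.6 4. ]
```

Emit:
drive_tool(
  moves=[
    [[0.03, 0.02, 0], [0, 0, -4], 0.5],
    [[0, 0, 0], [0, 0, -4], 0.5],
    [[0, 0, 0], [0, 0, 0], 0.5],
    [[0, 0, 0], [0, 0, 0], 0.5],
  ],
)

```text
t: 8.02
position: [0.5444, -0.1195, 0.2317]
eef_rot: [[0.153, 0.988, 0.003], [0.988, -0.153, 0.0], [0.001, 0.003, -1.0]]
contact_force: [4.4, 2.8, 5.7]
width: 0.0571
```

```bash
python3 needle.py n6.png
```

```text
needle (0.024, -0.072, 1372) t 8.0667 q6 -7.1 tz [ 0.43 -0.35 -0.08] F [4.5 1.9 5.5]
```

Emit:
drive_tool(
  moves=[
    [[0, 0, 0], [0, 0, -4], 0.5],
    [[0, 0, 0], [0, 0, -4], 0.5],
    [[0, 0, 0], [0, 0, 0], 0.5],
    [[0, 0, 0], [0, 0, 0], 0.5],
  ],
)

```text
t: 8.4
position: [0.5445, -0.1195, 0.2317]
eef_rot: [[0.289, 0.957, 0.004], [0.957, -0.289, 0.0], [0.001, 0.003, -1.0]]
contact_force: [4.1, 2.2, 4.2]
width: 0.0574
```

```bash
python3 needle.py n7.png
```

```text
needle (0.036, -0.078, 1370) t 8.45 q6 0.9 tz [ 0.41 -0.44 -0.1 ] F [4.6 2.6 4.8]
```

Emit:
drive_tool(
  moves=[
    [[0, 0, 0], [0, 0, -4], 0.5],
    [[0, 0, 0], [0, 0, -4], 0.5],
    [[0, 0, 0], [0, 0, 0], 0.5],
    [[0, 0, 0], [0, 0, 0], 0.5],
  ],
)

```text
t: 8.78
position: [0.5446, -0.1196, 0.2318]
eef_rot: [[0.42, 0.908, 0.004], [0.908, -0.42, 0.0], [0.002, 0.004, -1.0]]
contact_force: [5.0, 2.1, 4.4]
width: 0.0574
```

```bash
python3 needle.py n8.png
```

```text
needle (0.188, 0.125, 1298) t 8.8333 q6 8.9 tz [ 0.44 -0.55 -0.13] F [5.2 3.  4.7]
```

View pics/n8.png

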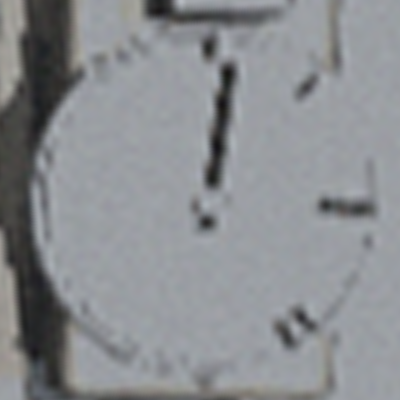

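The needle has lifted to about 0.17 rad; its tip is at (230,65) and the rest mark at (208,47). Another 3° should bring it to about 0.38, clearly off the rest and short of the first mark.

Emit:
drive_tool(
  moves=[
    [[0, 0, 0], [0, 0, -1.5], 0.5],
    [[0, 0, 0], [0, 0, -1.5], 0.5],
    [[0, 0, 0], [0, 0, 0], 0.5],
    [[0, 0, 0], [0, 0, 0], 0.5],
    [[0, 0, 0], [0, 0, 0], 0.5],
  ],
)

```text
t: 9.25
position: [0.5447, -0.1196, 0.2317]
eef_rot: [[0.466, 0.885, 0.004], [0.885, -0.466, 0.0], [0.002, 0.004, -1.0]]
contact_force: [6.2, 1.2, 3.5]
width: 0.0575
```

```bash
python3 needle.py n9.png
```

```text
needle (0.4, 0.339, 1268) t 9.3 q6 11.9 tz [ 0.46 -0.62 -0.11] F [5.9 2.  4.5]
```

View pics/n9.png

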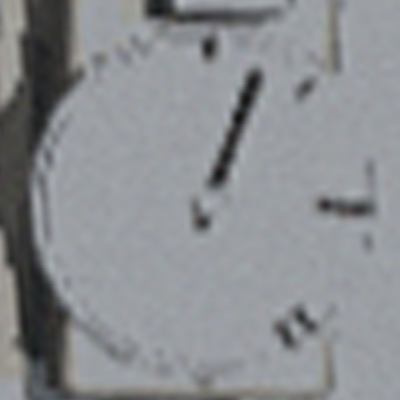

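The needle stands at about 0.39 rad, before the short mark at (305,90), so step 1's condition is held. Now I'll let go and rise to the fine knob.

Emit:
drive_tool(
  moves=[
    [[0, 0, 0], [0, 0, 0], 0.7],
    [[0, 0, 0], [0, 0, 0], 0.9],
    [[0, 0, 0], [0, 0, 0], 1],
    [[0, 0, 0], [0, 0, 0], 1],
    [[0, 0, 0], [0, 0, 0], 1],
    [[0, 0, 0], [0, 0, 0], 1],
    [[0, 0, 1.2], [0, 0, 0], 1],
    [[0, 0, 1.2], [0, 0, 0], 1],
    [[0, 0, 1.3], [0, 0, 0], 1],
    [[0, 0, 0], [0, 0, 0], 1],
    [[0, 0, 0], [0, 0, 0], 1],
  ],
)

```text
t: 10.22
position: [0.5442, -0.12, 0.27]
eef_rot: [[0.47, 0.883, 0.004], [0.883, -0.47, -0.001], [0.001, 0.004, -1.0]]
contact_force: [-0.7, -0.0, -0.6]
width: 0.0851
```

```bash
python3 needle.py n10.png; python3 -c "
from h import *
f,K,R,t=cam('wrist');save('w10.png',f)"
```

```text
needle (0.397, 0.346, 1256) t 10.2667 q6 12.1 tz [0.   0.04 0.01] F [-0.3 -0.5 -0.7]
```

View pics/w10.png

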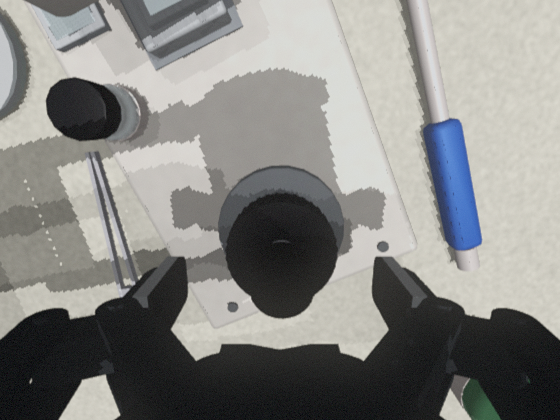

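The needle stays at 0.39, and the knob pair is centred between the fingers (282 against 280). Now I'll close on the fine knob.

Emit:
drive_tool(
  moves=[
    [[0.05, 0.03, -0.25], [0, 0, 0], 0.8],
    [[0, 0, 0], [0, 0, 0], 0.6],
    [[0, 0, 0], [0, 0, 0], 0.5],
    [[0, 0, 0], [0, 0, 0], 0.42],
    [[0, 0, 0], [0, 0, 0], 0.38],
    [[0, 0, 0], [0, 0, 0], 0.35],
    [[0, 0, 0], [0, 0, 0], 0.32],
    [[0, 0, 0], [0, 0, 0], 0.3],
    [[0, 0, 0], [0, 0, 0], 0.28],
    [[0, 0, 0], [0, 0, 0], 0.25],
    [[0, 0, 0], [0, 0, 0], 0.2],
    [[0, 0, 0], [0, 0, 0], 0.2],
  ],
)

```text
t: 11.32
position: [0.5447, -0.1198, 0.2657]
eef_rot: [[0.47, 0.883, 0.002], [0.883, -0.47, -0.001], [0.0, 0.003, -1.0]]
contact_force: [5.6, -1.9, -1.2]
width: 0.0255
```

```bash
python3 needle.py n11.png; python3 -c "
from h import *
f,K,R,t=cam('wrist');save('w11.png',f)"
```

```text
needle (0.402, 0.347, 1261) t 11.3667 q6 12.1 tz [-0.36 -0.7   0.02] F [ 5.5 -2.2 -0.6]
```

View pics/w11.png

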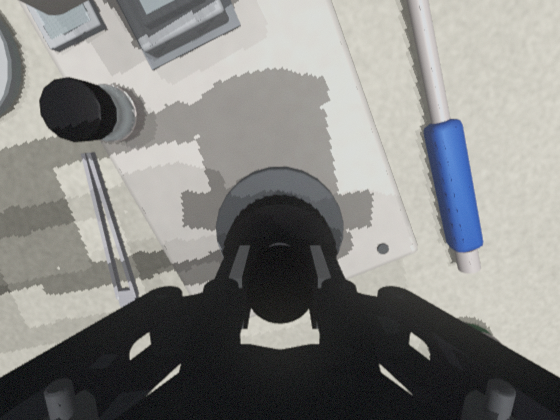

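The fingers hold the small knob at 25.5 mm width and the needle hasn't moved. It needs about 72° in all, so I'll turn 40° first and then check.

Emit:
drive_tool(
  moves=[
    [[0, 0, 0], [0, 0, -2], 0.2],
    [[0, 0, 0], [0, 0, -4], 0.2],
    [[0, 0, 0], [0, 0, -4], 0.2],
    [[0, 0, 0], [0, 0, -4], 0.2],
    [[0, 0, 0], [0, 0, -4], 0.2],
    [[0, 0, 0], [0, 0, -4], 0.2],
    [[0, 0, 0], [0, 0, -4], 0.2],
    [[0, 0, 0], [0, 0, -4], 0.2],
    [[0, 0, 0], [0, 0, -4], 0.2],
    [[0, 0, 0], [0, 0, -4], 0.2],
    [[0, 0, 0], [0, 0, -2], 0.2],
    [[0, 0, 0], [0, 0, 0], 0.2],
  ],
)

```text
t: 12.42
position: [0.5449, -0.1201, 0.2657]
eef_rot: [[0.928, 0.372, 0.003], [0.372, -0.928, -0.002], [0.003, 0.003, -1.0]]
contact_force: [6.1, -3.8, -1.5]
width: 0.0252
```

```bash
python3 needle.py n12.png
```

```text
needle (1.012, 1.001, 1167) t 12.4667 q6 52.2 tz [-0.51 -0.97  0.  ] F [ 6.2 -4.1 -2.7]
```

View pics/n12.png

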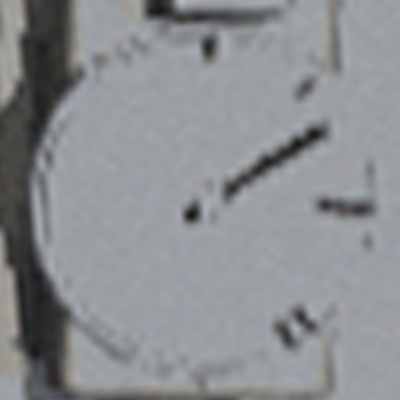

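The needle is at 1.02 rad, pointing to (325,130), and the long mark is at (345,208). About 34° remain, so I'll turn 32° and check.

Emit:
drive_tool(
  moves=[
    [[0, 0, 0], [0, 0, -4], 0.2],
    [[0, 0, 0], [0, 0, -4], 0.2],
    [[0, 0, 0], [0, 0, -4], 0.2],
    [[0, 0, 0], [0, 0, -4], 0.2],
    [[0, 0, 0], [0, 0, -4], 0.2],
    [[0, 0, 0], [0, 0, -4], 0.2],
    [[0, 0, 0], [0, 0, -4], 0.2],
    [[0, 0, 0], [0, 0, -2], 0.2],
    [[0, 0, 0], [0, 0, -2], 0.2],
    [[0, 0, 0], [0, 0, 0], 0.2],
    [[0, 0, 0], [0, 0, 0], 0.2],
  ],
)

```text
t: 13.38
position: [0.5449, -0.1204, 0.2657]
eef_rot: [[0.985, -0.175, 0.004], [-0.175, -0.985, -0.002], [0.004, 0.002, -1.0]]
contact_force: [7.6, -5.3, -2.6]
width: 0.0256
```

```bash
python3 needle.py n13.png
```

```text
needle (1.528, 1.538, 1200) t 13.4333 q6 84.1 tz [-0.77 -1.1  -0.05] F [ 8.1 -5.2 -3. ]
```

View pics/n13.png

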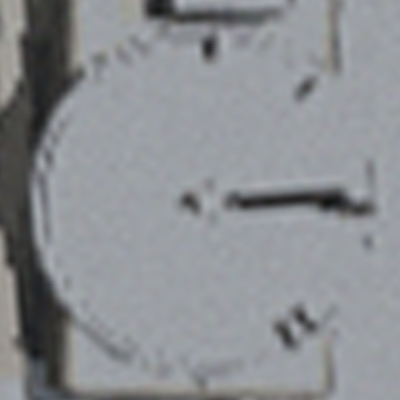

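The needle reads 1.53, just short of the mark. I'll add 3°, then release and rise clear.

Emit:
drive_tool(
  moves=[
    [[0, 0, 0], [0, 0, -1.5], 0.2],
    [[0, 0, 0], [0, 0, -1.5], 0.2],
    [[0, 0, 0], [0, 0, 0], 0.2],
    [[0, 0, 0], [0, 0, 0], 0.2],
    [[0, 0, 0], [0, 0, 0], 0.2],
    [[0, 0, 0], [0, 0, 0], 0.2],
  ],
)

```text
t: 13.93
position: [0.5449, -0.1204, 0.2657]
eef_rot: [[0.974, -0.226, 0.004], [-0.226, -0.974, -0.003], [0.004, 0.002, -1.0]]
contact_force: [7.5, -5.3, -2.7]
width: 0.0253
```

```bash
python3 needle.py n14.png
```

```text
needle (1.563, 1.597, 1108) t 13.9833 q6 87.1 tz [-0.77 -1.11  0.  ] F [ 6.6 -5.4 -2. ]
```

Emit:
drive_tool(
  moves=[
    [[0, 0, 0], [0, 0, 0], 0.35],
    [[0, 0, 0], [0, 0, 0], 0.5],
    [[0, 0, 0], [0, 0, 0], 0.7],
    [[0, 0, 0], [0, 0, 0], 0.8],
    [[0, 0, 0], [0, 0, 0], 0.8],
    [[0, 0, 0], [0, 0, 0], 0.8],
    [[0, 0, 1.5], [0, 0, 0], 0.8],
    [[0, 0, 2.5], [0, 0, 0], 0.8],
    [[0, 0, 2.5], [0, 0, 0], 0.8],
    [[0, 0, 1.5], [0, 0, 0], 0.8],
    [[0, 0, 0], [0, 0, 0], 0.8],
    [[0, 0, 0], [0, 0, 0], 0.8],
  ],
)

```text
t: 14.98
position: [0.5443, -0.1195, 0.346]
eef_rot: [[0.974, -0.225, 0.002], [-0.225, -0.974, -0.001], [0.002, 0.0, -1.0]]
contact_force: [0.1, 0.7, 0.2]
width: 0.0681
```

```bash
python3 needle.py n15.png;python3 -c "
from h import *
f,K,R,t=cam('top');save('t15.png',f)
f,K,R,t=cam('side');save('s15.png',f)"
```

```text
needle (1.563, 1.598, 1111) t 15.0333 q6 87.1 tz [-0.01  0.   -0.01] F [ 0.5 -0.7 -1.6]
```

View pics/n15.png

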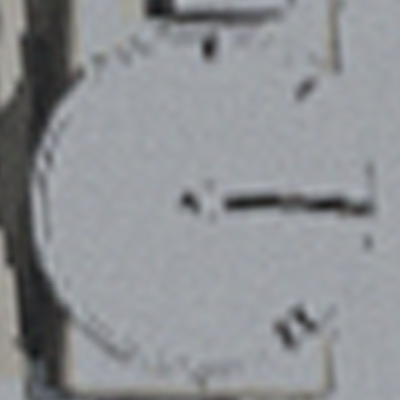

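View pics/t15.png

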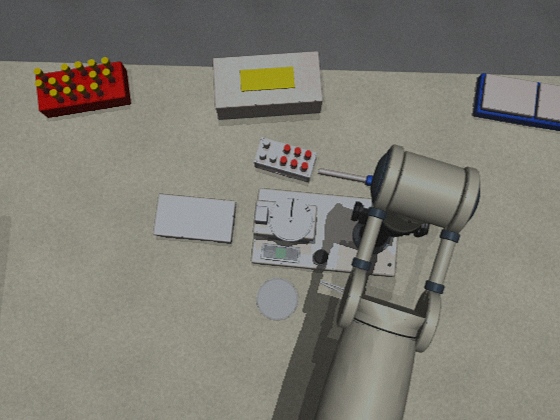

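View pics/s15.png

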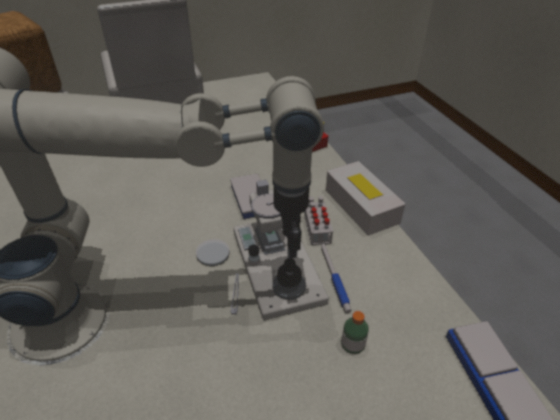

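The needle lies on the long mark, pointing to (370,208). The gripper is clear above the knobs with zero force, and everything round about is in place. I'm handing in.

```bash
python3 -c "
from h import *
print(r.sense()['t'],r.sign_off())"
```

```text
the job is handed in; nothing more can be done
15.1333 None
```

The needle now stands on the long mark and the job is handed in, at about 15 s of the 72 s allowed. No verdict was reported.

- **Large knob:** I turned it clockwise about 99°, in steps with a needle reading after each. The needle lifted to about 0.39 rad, short of the first short mark. It stayed there after I let go.
- **Small knob:** I turned it clockwise about 75° (1.3 rad). That brought the needle to about 1.58 rad, and the highest reading on the way was 1.60.

**Last checks:**
- After release the needle read 1.56 and 1.60 by two ways of measuring the same picture, with no change from before release.
- The gripper was open and well clear of the knobs, with contact force near zero.
- In the top and side views the surrounding things looked unmoved. The arm partly hid the forceps and pipette in the top view.
- I did not measure the carrier's position separately.
- The two needle methods differed by 0.06 to 0.1 rad near the rest position and by less than 0.04 rad near the long mark. I found no other disagreement.

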